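Lock the sample tube into the bench disperser and hold it

TASK

Take the orange sample tube from the blue tray and set it, cap down, into the round socket of the bench disperser so that its two side pins enter the two notches; push it down against the spring, then turn it about a quarter turn clockwise (seen from above) as far as it will go. The socket's spring turns it back when it is let go, so finish still gripping the tube, held down and turned fully to the stop. Leave the green tube, the amber bottle, the beaker and the white dish alone.

Things in the scene. Friction and masses are not known exactly. Their poses are not given: they have to be found in the camera images.
- orange_tube: The tube to load, all orange, cap down in the tray; about 120 g, 98 mm tall. Origin: centre of the cap's underside; z up. Cap 48 mm in diameter from 0 to 30 mm up (lowest 5 mm tapers in to 39 mm), then a plain round tube 38 mm in diameter up to 98 mm: grip it there. A white line across the flat top runs along this frame's x, as do the pins. Half a turn gives the same fitting.
- pin (a point): End of one of the orange tube's two round side pins, 8 mm in diameter, which stick out of the cap along +x and -x of the tube's frame, to 34 mm from its axis, centred 8 mm above its underside. This one is at +x.
- green_tube: A second tube of exactly the same shape, all green, in the same tray (either side). Not to be moved.
- tray: Flat blue plastic tray, fixed to the bench, 160 x 260 x 12 mm (x, y, z), floor and walls 4 mm thick; the tubes stand on its floor. Origin: centre of its underside.
- drive: The disperser: white box fixed to the bench, 130 mm wide (y), 45 mm high, from 105 mm on the -x side (black control strip) to 55 mm on the +x side of the socket's axis; on it a dark round collar 84 mm in diameter with the socket, up to 85 mm. Origin: on the socket's axis, at bench level; x along the line through the two notches.
- socket (a point): Centre of the socket's mouth, level with the top of its lip, 85 mm above the bench; z up, x through the two notches. Lip: 6 mm thick, bore 51 mm, notches 14 mm wide at +x and -x, marked by yellow bars. The pins are under the lip, and the tube can turn, once the cap's underside is 18 mm or more below the lip's top (22 at most; aim for 20). It turns clockwise only, by 1.49 rad, to the red bars.
- plate (a point): Centre of the top of the sprung plate inside the socket, 24 mm in diameter. It meets the cap's underside 8 mm below the lip's top, pushing up with 3 N, and gives way to 22 mm below, pushing with 10 N.
- dogs (a joint): Angle of the two red sprung dogs under the lip that the pins push round: 0 at rest, grows clockwise seen from above, 1.40 rad at the stop. The pins meet them after about 0.09 rad, so it reads about 0.09 less than the tube's turn. Their spring takes 0.1 Nm at first, 0.35 Nm at the stop, plus up to 0.2 Nm of friction; let go, the tube turns back.
- reagent: Amber bottle with black cap, 66 mm in diameter, 140 mm tall, standing beside the disperser. Origin: centre of its underside. Not to be moved.
- beaker: Glass beaker, 68 mm in diameter, 90 mm tall, beside the tray. Origin: centre of its underside. Not to be moved.
- dish: Small white dish, 68 mm in diameter, 20 mm high, beyond the tray and the disperser. Origin: centre of its underside. Not to be moved.
Things that resemble listed ones, but are neither listed nor needed, are in the scene too. What is shaped like the orange_tube but pink or yellow is not meant.

How it is judged:
By the outcome, as a careful person would: the job done as asked, in the order asked, and still so for the second after the job is handed in, while the arm keeps its last pose, push and grip.
It also fails if it takes over 48 s, if anything falls off the work surface, if the arm or the gripper's body presses on something with over 40 N, if the wrist force passes 120 N, or if a joint passes its speed limit or range.

ROBOT

A 7-joint arm with a two-finger parallel gripper is mounted at the origin on the work surface. World frame = base frame: x ahead of the robot, y to its left, z up, the work surface at z = 0. Lengths are in m, angles in degrees, forces in N, time in s.
With the tool pointing down it reaches from about 0.35 to 0.775 m from the base axis. Payload 3.1 kg.
Tool frame: the origin (TCP) lies between the finger pads; the fingertips stand 17 mm ahead of it and the grasp point (between the pads) lies 2 mm behind it; x points along the fingers, z is the direction in which the jaws open and shut, and the axes are right-handed (so a half turn about x gives the same grasp; the last joint's range is limited). The gripper opens to 85 mm and grips with 20 to 120 N. Pads are 22 mm wide; open, the fingers measure 114 mm over their backs; the gripper's body (76 mm by 85 mm) begins 54 mm behind the grasp point. The pads swing forward as they close: fully open they stand 13 mm farther back than shut.
Start: joints at [71.923, 17.813, 0.802, 86.603, -0.252, 75.585, -1.558], TCP at [0.149, -0.53, 0.248] pointing down, gripper open.
Joint ranges: [-154.91, 154.91], [-16.99, 109.72], [-72.82, 74.43], [7.12, 147.25], [-82.49, 262.49], [11.32, 116.49], [-174.64, 174.64]. Speed limits (degrees/s): [159.86, 159.86, 180, 180, 180, 180, 180].

INTERFACE

Orientations are given as a 3x3 rotation matrix whose columns are the frame's x, y, z axes.
In Python, from plant import ctrl gives the robot as it stands.
- The arm moves only by the tool step_arm, never from a script. Its argument "commands" is a list of rows, each an object with "turn": the turn, a rotation vector about the tool's x, y, z in rad, a list of three; "slide": the shift along the tool's x, y, z in cm, a list of three; "claw": the opening, from 0 (shut) to 1 (fully open). In form: [{"turn": [ax, ay, az], "slide": [dx, dy, dz], "claw": claw}, ...]. A call has 1 to 10 rows; each row is the pose to reach, as a shift and turn from the pose commanded when the call began, along the tool's axes at that moment; what a row does not reach only later rows make up. A row lasts 1/8 s, in which the tool goes at most 62.5 mm and 10.7 degrees, less where a joint would pass 70% of its speed; a pose out of reach is approached as far as the arm can. A call with a gripper value outside its range is refused whole. The fingers move at their own pace and stop on an object; "force" is the grip in N (left out, the last holds). Time passes only in rows, so rows that repeat a pose let the fingers close. It gives the time, the measured TCP pose, the force and the opening at its end, in the units of the state.
- ctrl.sense(): the state, without advancing time (a new reading comes with each control period).
- ctrl.grab_frame(name): name is "side" or "top" or "wrist"; returns (picture, depth): 384x512x3 uint8, red, green, blue; 384x512 float32, m along the optical axis (not along the pixel's ray), 0 where there is no reading.
- ctrl.calibration(name): a dict with "K" (3x3 intrinsics, pixels), "k1" (the pictures are not rectified: a ray, as slopes to the right and down, at radius r is drawn at 1 + k1 r^2 times it, then the intrinsics apply), "rvec" (rotation vector, rad) and "tvec" (3), from world to camera coordinates, as OpenCV has them; the wrist camera has in their place "T_tool_cam" (4x4, takes a point from camera to tool coordinates, whose origin is the TCP and whose axes are the tool frame's). Camera axes: x right, y down, z forward; pixel columns grow to the right and rows downward; lengths in m; the calibration is good to about 2 mm. A picture is of the moment at which its call begins: read the wrist's pose just before it. calibration takes no time and is no camera call.
- ctrl.job_done(): hands the job in, once; it reports no verdict.
Trained networks look in the newest picture that a camera, given by its name, has taken for a name from the list of things; names that differ only in an ending like _2 or _b are one class to them, and where a whole thing is asked for, a point or a joint stands for the part that bears it (a point fixed in the world has none). Each returns a list of dicts, best first, with "conf" (0 to 1); they miss things now and then, are a little off and sometimes report something else, mostly with a low value. They report only what shows in the picture. A call takes as long as a camera call. They do not tell look-alikes from the thing itself.
- ctrl.find_in(label, camera): "at" ([column, row] as shares, 0 to 1, of the picture: columns of its width, rows of its height, amid what is visible of it).
- ctrl.outline_of(label, camera): "region" (384x512 bool, what is visible of it) and "at" ([column, row] as shares, 0 to 1, of the picture: columns of its width, rows of its height, amid what is visible of it).
- ctrl.landmark_of(label, camera): "at" ([column, row] as shares, 0 to 1, of the picture: columns of its width, rows of its height: a listed point, or the origin of a listed thing).
The state is a dict: "clock": time; "qpos": joint angles; "joint_velocities": joint speeds; "effort": joint torques, N m; "position": TCP position; "tool_rot": TCP orientation; "force": force on the tool from outside, world axes, zero at the start; "torque": the same for the moment, N m; "width": opening from 0.0 (shut) to 1.0 (fully open).
Only numpy, scipy, OpenCV 4.12 (cv2) and the standard library are available. Lean on these libraries where they do the work, as an engineer would, in place of code of your own. Each camera call takes 0.05 s, during which the arm holds its last target. There are 200 camera calls.

## Working session

There is one attempt and no reset: what is moved stays moved. The work goes in short steps, Python scripts to look and compute and a tool call to move; the robot and the scene stay as the last step left them, time stands still between calls to the robot, and variables do not carry over. Pictures are saved under pics/ and viewed, about 8 in all and at most 12, crops included, and the job is handed in when it is done.

Besides the shell and the picture viewer there is one more tool, called as name(argument=value, ...) on one line, values as JSON. step_arm: Moves the arm, as the interface text tells. Its arguments: {"type":"object","properties":{"commands":{"type":"array"},"force":{"type":"number"}},"required":["commands"]}

```bash
mkdir -p pics; ls; cat > h.py <<'E'
import numpy as np, cv2
from plant import ctrl
def cam(name,s=None):
    c=ctrl.calibration(name); K=np.array(c["K"],float)
    if "rvec" in c:
        R=cv2.Rodrigues(np.array(c["rvec"],float))[0]; t=np.array(c["tvec"],float).ravel()
        Rw=R.T; o=-R.T@t
    else:
        T=np.array(c["T_tool_cam"]); A=np.array(s["tool_rot"]); p=np.array(s["position"])
        Rw=A@T[:3,:3]; o=A@T[:3,3]+p
    return K,c["k1"],Rw,o
def ray(cm,u,v):
    K,k1,Rw,o=cm
    d=cv2.undistortPoints(np.array([[[u,v]]],float),K,np.array([k1,0,0,0.]))[0,0]
    return o,Rw@np.array([d[0],d[1],1.])
def onz(cm,u,v,z):
    o,d=ray(cm,u,v); return o+d*(z-o[2])/d[2]
def dep(cm,u,v,D):
    o,d=ray(cm,u,v); return o+d*D
def proj(cm,P):
    K,k1,Rw,o=cm; q=(np.atleast_2d(P)-o)@Rw
    return cv2.projectPoints(q.reshape(-1,1,3),np.zeros(3),np.zeros(3),K,np.array([k1,0,0,0.]))[0][:,0]
def save(n,im,s=1):
    im=cv2.resize(im,None,fx=s,fy=s,interpolation=cv2.INTER_CUBIC) if s!=1 else im
    cv2.imwrite("pics/"+n,im[...,::-1])
E
python3 - <<'E'
from h import *
s=ctrl.sense(); print(s)
for n in("top","side"):
    im,d=ctrl.grab_frame(n); np.savez(n+"0.npz",im=im,d=d); cm=cam(n,s); print(n,cm[3],cm[0][0,0])
    save(n+"0.png",im,1.5)
    for l in("orange_tube","green_tube","socket","drive","plate","tray"):
        for r in ctrl.landmark_of(l,n)[:4]:
            u,v=r["at"][0]*512,r["at"][1]*384
            z={"socket":.085,"plate":.077}.get(l,.004 if "tube" in l else 0)
            print(l,round(r["conf"],2),round(u),round(v),onz(cm,u,v,z).round(4))
E
```

```text
pics
{'clock': 0.0, 'qpos': array([71.92474455, 17.86083585,  0.8012328 , 86.69491628, -0.25211507,
       75.58480129, -1.55778254]), 'joint_velocities': array([-0.02885423,  0.03799784,  0.08450258,  0.06348865,  0.01242585,
       -0.02476521, -0.13666348]), 'effort': array([-2.08312244e-04, -3.79913986e+01,  1.46010113e-01, -2.30592871e+01,
        1.22370617e-02,  1.34322225e-02,  7.02584231e-06]), 'position': array([ 0.14852355, -0.52882272,  0.24719635]), 'tool_rot': array([[-7.46764895e-04,  9.62731871e-01,  2.70456628e-01],
       [ 2.30439147e-03,  2.70457642e-01, -9.62729118e-01],
       [-9.99997066e-01, -9.56943635e-05, -2.42047938e-03]]), 'force': array([-0.12943764, -0.37723821, -0.47076899]), 'torque': array([ 0.02171275, -0.02370623,  0.01236078]), 'width': 0.9998635649929747}
top [0.51354733 0.01950435 1.04954369] 351.69419543270783
orange_tube 0.64 257 223 [0.547  0.0369 0.004 ]
orange_tube 0.59 204 246 [0.4832 0.1932 0.004 ]
orange_tube 0.56 260 257 [0.449  0.0306 0.004 ]
orange_tube 0.56 189 185 [0.6671 0.2397 0.004 ]
green_tube 0.69 167 246 [0.4853 0.3043 0.004 ]
socket 0.64 331 230 [ 0.5222 -0.1638  0.085 ]
socket 0.2 201 233 [0.5212 0.19   0.085 ]
drive 0.94 324 230 [ 0.5241 -0.1607  0.    ]
plate 0.45 330 232 [ 0.516  -0.1624  0.077 ]
tray 0.8 186 250 [0.4738 0.2492 0.    ]
side [0.35987644 0.91348915 0.8131133 ] 379.2198756475882
orange_tube 0.8 217 261 [0.6613 0.2432 0.004 ]
orange_tube 0.65 306 219 [0.444  0.0069 0.004 ]
orange_tube 0.64 279 257 [0.495  0.1845 0.004 ]
orange_tube 0.57 273 221 [0.5446 0.0432 0.004 ]
green_tube 0.94 272 290 [0.4881 0.3034 0.004 ]
socket 0.57 294 164 [ 0.5199 -0.1763  0.085 ]
drive 0.74 296 188 [ 0.5032 -0.1525  0.    ]
plate 0.6 295 164 [ 0.5194 -0.1856  0.077 ]
tray 0.59 277 275 [0.4858 0.2498 0.    ]
```

View pics/top0.png

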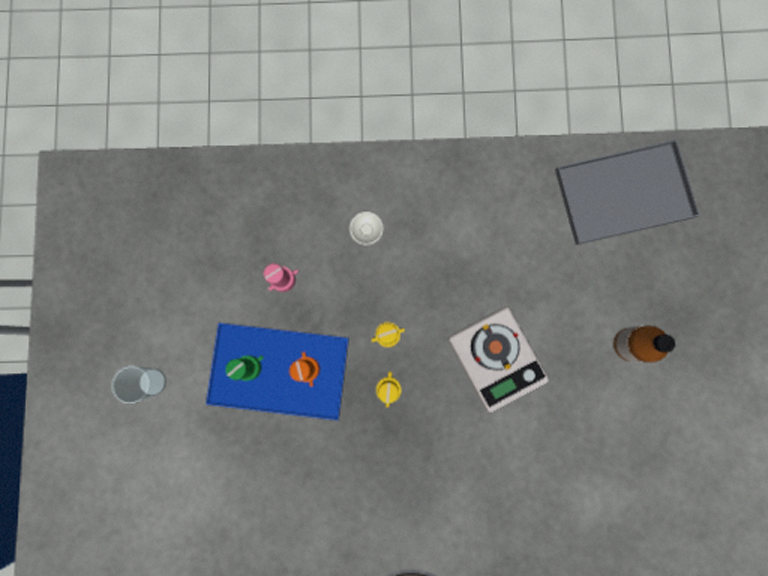

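View pics/side0.png

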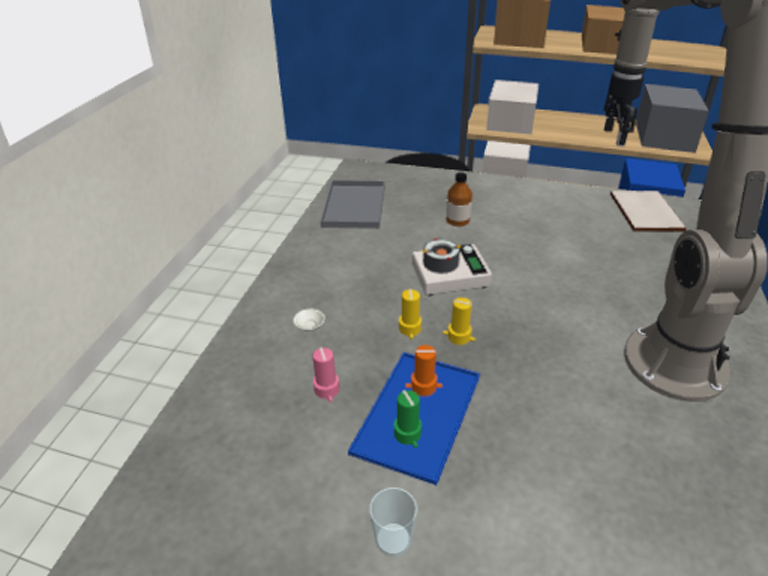

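Orange candidates by label are at top-view px (204,246) orange, in the tray; (257,223) and (260,257) yellow; (189,185) pink. Only (204,246) is orange and in the blue tray, next to the green tube at (162,246). The drive is at (331,230).

```bash
cat >> h.py <<'E'
def yawR(deg):  # tool down, tool z (jaw dir) at azimuth deg
    a=np.radians(deg); x=np.array([0,0,-1.]); z=np.array([np.cos(a),np.sin(a),0]); return np.c_[x,np.cross(z,x),z]
def move(p,R,s=None,p0=None,R0=None):
    s=s or ctrl.sense(); R0=np.array(s["tool_rot"]) if R0 is None else R0; p0=np.array(s["position"]) if p0 is None else p0
    from scipy.spatial.transform import Rotation as Ro
    return Ro.from_matrix(R0.T@R).as_rotvec().round(3), ((R0.T@(np.array(p)-p0))*100).round(2)
def line(im,mask):
    u=np.argwhere(mask)[:,::-1].astype(np.float32); return u
E
python3 - <<'E'
from h import *
print(np.array(ctrl.calibration("wrist")["T_tool_cam"]).round(3),ctrl.calibration("wrist")["K"])
z=np.load("top0.npz"); im=z["im"]; d=z["d"]; cm=cam("top")
hsv=cv2.cvtColor(im,cv2.COLOR_RGB2HSV)
for n,(a,b,c,e) in {"orange":(190,225,225,265),"drive":(300,370,200,275)}.items():
    crop=im[c:e,a:b]; save(n+"_top.png",crop,8)
m=np.zeros(im.shape[:2],bool); m[225:265,185:220]=1
o=m&(hsv[...,1]>150)&(hsv[...,0]<15)
vu=np.argwhere(o); P=np.array([dep(cm,u,v,d[v,u]) for v,u in vu])
for v,u in []: pass
t=P[:,2]>.085; print("tube top pts",t.sum(),P[t].mean(0),P[:,2].max())
E
cp pics/orange_top.png pics/o.png; python3 -c "
import cv2,numpy as np
a=cv2.imread('pics/orange_top.png');b=cv2.imread('pics/drive_top.png');h=max(len(a),len(b));
b=cv2.resize(b,(500,536));a=cv2.resize(a,(280,320));c=np.zeros((540,790,3),np.uint8);c[:320,:280]=a;c[:536,285:785]=b;cv2.imwrite('pics/both.png',c)"
```

```text
[[-0.001 -0.292  0.956 -0.125]
 [ 0.    -0.956 -0.292  0.074]
 [ 1.     0.     0.001 -0.   ]
 [ 0.     0.     0.     1.   ]] [[317.43896162   0.         257.20664863]
 [  0.         317.43896162 189.15731031]
 [  0.           0.           1.        ]]
tube top pts 134 [0.48598541 0.18574854 0.10739653] 1.0495436925089552
```

View pics/both.png

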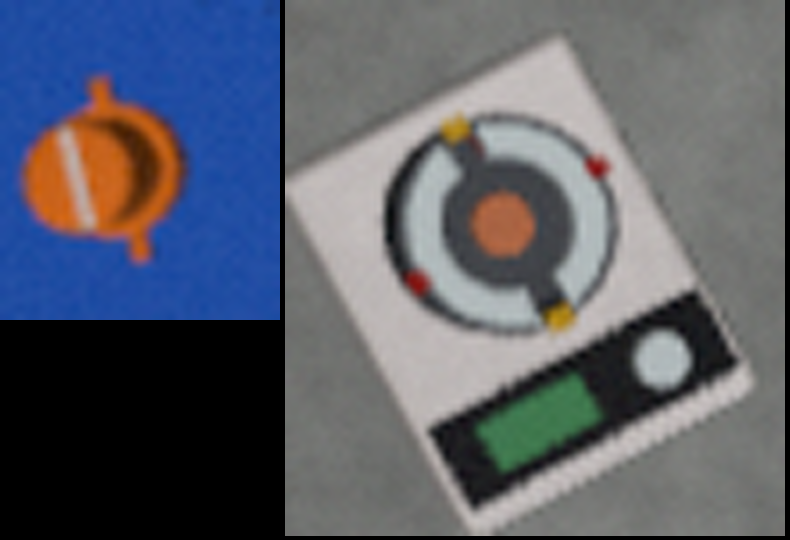

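Crop confirms the orange tube: its line and pins run near azimuth 13°. The notches (yellow bars) run near 28°. Next is a wrist look at the socket.

```bash
python3 - <<'E'
from h import *
R0=np.array(ctrl.sense()["tool_rot"])
print(move([.52,-.165,.23],yawR(0),p0=np.array([.149,-.53,.248])))
E
```

```text
(array([-1.297,  0.   ,  0.   ]), array([  1.8 ,  45.59, -25.11]))
```

step_arm(commands=[{"turn":[-0.65,0,0],"slide":[0.9,22.8,-12.5],"claw":0.85},{"turn":[-0.65,0,0],"slide":[0.9,22.8,-12.5],"claw":0.85},{"turn":[-0.65,0,0],"slide":[0.9,22.8,-12.5],"claw":0.85},{"turn":[-1.3,0,0],"slide":[1.8,45.6,-25.1],"claw":0.85},{"turn":[-1.3,0,0],"slide":[1.8,45.6,-25.1],"claw":0.85},{"turn":[-1.3,0,0],"slide":[1.8,45.6,-25.1],"claw":0.85},{"turn":[-1.3,0,0],"slide":[1.8,45.6,-25.1],"claw":0.85},{"turn":[-1.3,0,0],"slide":[1.8,45.6,-25.1],"claw":0.85},{"turn":[-1.3,0,0],"slide":[1.8,45.6,-25.1],"claw":0.85},{"turn":[-1.3,0,0],"slide":[1.8,45.6,-25.1],"claw":0.85}])

```text
clock: 1.95
position: [0.5208, -0.1624, 0.2302]
tool_rot: [[0.0, -0.008, 1.0], [0.001, 1.0, 0.008], [-1.0, 0.001, 0.0]]
force: [-0.1, 0.0, -0.1]
width: 0.851
```

```bash
python3 - <<'E'
from h import *
s=ctrl.sense(); im,d=ctrl.grab_frame("wrist"); np.savez("w1.npz",im=im,d=d,p=s["position"],R=s["tool_rot"]); cm=cam("wrist",s)
print(s["position"],s["qpos"],s["joint_velocities"].round(2))
hsv=cv2.cvtColor(im,cv2.COLOR_RGB2HSV)
for l in("socket","plate"):
    for r in ctrl.landmark_of(l,"wrist")[:2]:
        u,v=r["at"][0]*512,r["at"][1]*384; print(l,r["conf"],u,v,onz(cm,u,v,.085 if l=="socket" else .077))
for n,lo,hi in(("yel",(18,120,100),(35,255,255)),("red",(172,120,80),(180,255,255)),("red2",(0,200,80),(5,255,255)),("plate",(5,70,80),(17,255,255))):
    m=cv2.inRange(hsv,lo,hi); k,L,st,ce=cv2.connectedComponentsWithStats(m)
    for i in range(1,k):
        if st[i,4]>15:
            u,v=ce[i]; D=np.median(d[L==i]); print(n,st[i,4],ce[i].round(1),dep(cm,u,v,D).round(4),onz(cm,u,v,.085).round(4))
save("w1.png",im,1.5)
E
```

```text
[ 0.52082916 -0.16236239  0.23015537] [ 35.71979479  20.07414402 -26.86426644  88.23936156   9.22427513
  73.90585632   8.13362373] [ 2.74 -1.03  3.21  1.09  1.27  0.72  0.65]
socket 0.76 256.7168 184.2816 [ 0.52008453 -0.16591745  0.085     ]
plate 0.56 254.4128 181.7088 [ 0.51797782 -0.16580299  0.077     ]
yel 103 [295.7 164.5] [ 0.5538 -0.1476  0.0857] [ 0.5539 -0.1477  0.085 ]
yel 93 [214.7 202.4] [ 0.4824 -0.1829  0.086 ] [ 0.4822 -0.1833  0.085 ]
red2 39 [230.4 144.3] [ 0.4974 -0.1303  0.0862] [ 0.4973 -0.1305  0.085 ]
red2 26 [277.  220.3] [ 0.5389 -0.1998  0.086 ] [ 0.539  -0.2002  0.085 ]
plate 555 [254.6 180.6] [ 0.5181 -0.1648  0.0767] [ 0.5182 -0.1625  0.085 ]
```

View pics/w1.png

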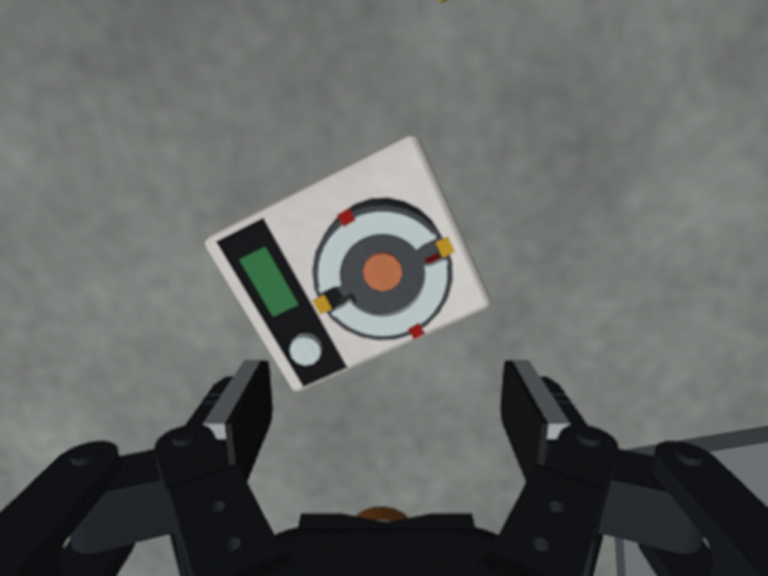

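Wrist view: socket centre at px (256,182), yellow bars at (296,164) and (215,202). Yellow, red and plate midpoints agree on (0.518,-0.165), notch azimuth 26.3°, and the red bars sit 85.5° clockwise, as the text says. On to the tube.

step_arm(commands=[{"turn":[0,0,0],"slide":[-1,18,-1.8],"claw":0.85},{"turn":[0,0,0],"slide":[-1,35.5,-3.5],"claw":0.85},{"turn":[0,0,0],"slide":[-1,35.5,-3.5],"claw":0.85},{"turn":[0,0,0],"slide":[-1,35.5,-3.5],"claw":0.85},{"turn":[0,0,0],"slide":[-1,35.5,-3.5],"claw":0.85},{"turn":[0,0,0],"slide":[-1,35.5,-3.5],"claw":0.85},{"turn":[0,0,0],"slide":[-1,35.5,-3.5],"claw":0.85},{"turn":[0,0,0],"slide":[-1,35.5,-3.5],"claw":0.85},{"turn":[0,0,0],"slide":[-1,35.5,-3.5],"claw":0.85}])

```text
clock: 3.22
position: [0.4846, 0.1874, 0.2401]
tool_rot: [[0.0, 0.002, 1.0], [-0.002, 1.0, -0.002], [-1.0, -0.002, 0.0]]
force: [-0.6, 0.4, 0.1]
width: 0.852
```

```bash
cat >> h.py <<'E'
def tubetop(im,d,cm,zr=(.09,.115)):
    hsv=cv2.cvtColor(im,cv2.COLOR_RGB2HSV)
    o=((hsv[...,1]>130)&(hsv[...,2]>60)&((hsv[...,0]<14)))
    P={}
    for v,u in np.argwhere(cv2.dilate(o.astype(np.uint8),np.ones((5,5)))>0): P[(u,v)]=dep(cm,u,v,d[v,u])
    T=[(k,p) for k,p in P.items() if zr[0]<p[2]<zr[1]]
    if not T: return None
    zt=np.median([p[2] for _,p in T]); T=[(k,p) for k,p in T if abs(p[2]-zt)<.004]
    uv=np.array([k for k,_ in T],np.float32)
    X=np.array([onz(cm,u,v,zt)[:2] for u,v in uv])
    c,r=cv2.minEnclosingCircle((X*1000).astype(np.float32))
    W=np.array([x for x,(u,v) in zip(X,uv) if hsv[int(v),int(u),1]<90])
    w=np.linalg.svd(W-W.mean(0))[2][0]
    return dict(z=zt,n=len(X),mean=X.mean(0).round(4),circ=np.array(c).round(1),r=round(r,1),nl=len(W),linec=W.mean(0).round(4),az=np.degrees(np.arctan2(w[1],w[0])))
E
python3 - <<'E'
from h import *
s=ctrl.sense(); im,d=ctrl.grab_frame("wrist"); np.savez("w2.npz",im=im,d=d,p=s["position"],R=s["tool_rot"]); cm=cam("wrist",s)
print(s["position"],s["joint_velocities"].round(2), s["clock"])
print(tubetop(im,d,cm))
for r in ctrl.landmark_of("orange_tube","wrist")[:3]: print(r["conf"],onz(cm,r["at"][0]*512,r["at"][1]*384,.004))
for r in ctrl.landmark_of("pin","wrist")[:4]: print("pin",r["conf"],onz(cm,r["at"][0]*512,r["at"][1]*384,.012))
print(s["qpos"])
save("w2.png",im,1.5)
E
```

```text
[0.48460912 0.1874269  0.24008878] [-0.03  0.02 -0.39 -0.12 -0.3  -0.01 -0.17] 3.225
{'z': np.float64(0.10181452292364068), 'n': 1356, 'mean': array([0.4846, 0.1911]), 'circ': array([484.6, 190.9]), 'r': 18.6, 'nl': 166, 'linec': array([0.4848, 0.1898]), 'az': np.float64(-165.8569529690642)}
0.9 [0.48570129 0.19163952 0.004     ]
0.83 [0.66000896 0.23676123 0.004     ]
0.81 [0.54461755 0.0371462  0.004     ]
pin 0.84 [0.47894253 0.03264288 0.012     ]
pin 0.82 [0.55472104 0.0056515  0.012     ]
pin 0.8 [0.63799264 0.2662265  0.012     ]
[  5.66690818  18.1855327  -37.02416363  90.98897992  11.32677401
  74.65254749 -33.10177662]
```

View pics/w2.png

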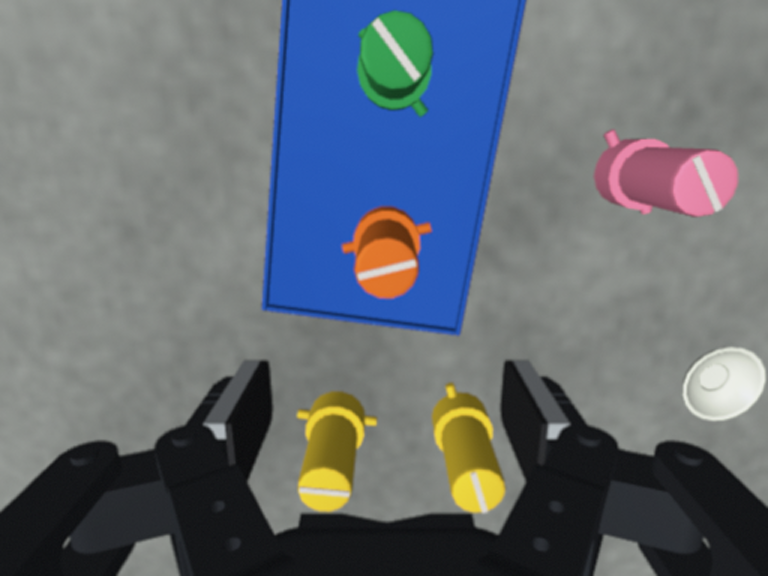

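Wrist view: orange tube top centre at px (258,178), line az 14°, pins visible at (232,165) and (284,152). It stands at (0.485,0.191), top z 0.102, which fits the text. The yellow and pink look-alikes and the green tube stay clear of the jaws. Descending in two parts.

step_arm(commands=[{"turn":[0,0,0],"slide":[5,0.1,0],"claw":0.85},{"turn":[0,0,0],"slide":[10,0.1,0],"claw":0.85},{"turn":[0,0,0],"slide":[10.5,0.1,0],"claw":0.85},{"turn":[0,0,0],"slide":[10.5,0.1,0],"claw":0.85},{"turn":[0,0,0],"slide":[10.5,0.1,0],"claw":0.85}])

```text
clock: 4.0
position: [0.4855, 0.1922, 0.1377]
tool_rot: [[0.004, -0.003, 1.0], [0.002, 1.0, 0.003], [-1.0, 0.002, 0.004]]
force: [-0.2, -0.2, -0.1]
width: 0.849
```

step_arm(commands=[{"turn":[0,0,0],"slide":[3,0,0],"claw":0.85},{"turn":[0,0,0],"slide":[6,0,0],"claw":0.85},{"turn":[0,0,0],"slide":[6,0,0],"claw":0.85},{"turn":[0,0,0],"slide":[6,0,0],"claw":0.85},{"turn":[0,0,0],"slide":[6,0,0],"claw":0.85}])

```text
clock: 4.62
position: [0.4852, 0.1921, 0.0772]
tool_rot: [[0.004, -0.003, 1.0], [0.001, 1.0, 0.003], [-1.0, 0.001, 0.004]]
force: [0.2, -0.2, -0.3]
width: 0.847
```

```bash
python3 - <<'E'
from h import *
s=ctrl.sense(); im,d=ctrl.grab_frame("wrist"); cm=cam("wrist",s)
print(s["position"],s["joint_velocities"].round(2),s["force"])
print(tubetop(im,d,cm))
save("w3.png",im,1.2)
E
```

```text
[0.4851782  0.19208753 0.07716155] [ 0.06  0.2   0.12  0.54  0.03 -0.04 -0.11] [ 0.22116922 -0.18355427 -0.27747916]
{'z': np.float64(0.10159697180553064), 'n': 5966, 'mean': array([0.4843, 0.1931]), 'circ': array([483.9, 192.1]), 'r': 19.2, 'nl': 353, 'linec': array([0.4851, 0.1897]), 'az': np.float64(-165.30744333291983)}
```

View pics/w3.png

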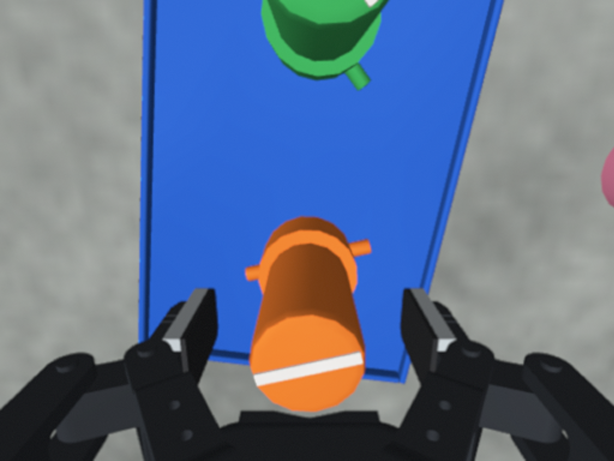

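Tube sits midway between the pads (px 256,300). Closing.

step_arm(commands=[{"turn":[0,0,0],"slide":[0,0,0],"claw":0.2},{"turn":[0,0,0],"slide":[0,0,0],"claw":0.2},{"turn":[0,0,0],"slide":[0,0,0],"claw":0.2},{"turn":[0,0,0],"slide":[0,0,0],"claw":0.2},{"turn":[0,0,0],"slide":[0,0,0],"claw":0.2},{"turn":[0,0,0],"slide":[0,0,0],"claw":0.2},{"turn":[0,0,0],"slide":[-3,0,0],"claw":0.2},{"turn":[0,0,0],"slide":[-6,0,0],"claw":0.2}], force=90)

```text
clock: 5.68
position: [0.4827, 0.1909, 0.1348]
tool_rot: [[-0.003, -0.003, 1.0], [-0.001, 1.0, 0.003], [-1.0, -0.001, -0.003]]
force: [0.2, 0.7, -0.5]
width: 0.43
```

step_arm(commands=[{"turn":[0,0,0],"slide":[-6,0,0],"claw":0.2},{"turn":[0,0,0],"slide":[-8,-4,0.3],"claw":0.2},{"turn":[-0.1,0,0],"slide":[-8,-15,1.3],"claw":0.2},{"turn":[-0.213,0,0],"slide":[-8,-28,2.5],"claw":0.2},{"turn":[-0.213,0,0],"slide":[-8,-35.6,3.3],"claw":0.2},{"turn":[-0.213,0,0],"slide":[-8,-35.6,3.3],"claw":0.2},{"turn":[-0.213,0,0],"slide":[-8,-35.6,3.3],"claw":0.2},{"turn":[-0.213,0,0],"slide":[-8,-35.6,3.3],"claw":0.2},{"turn":[-0.213,0,0],"slide":[-8,-35.6,3.3],"claw":0.2},{"turn":[-0.213,0,0],"slide":[-8,-35.6,3.3],"claw":0.2}])

```text
clock: 6.92
position: [0.5179, -0.1619, 0.215]
tool_rot: [[-0.001, -0.218, 0.976], [0.002, 0.976, 0.218], [-1.0, 0.002, -0.0]]
force: [0.2, 0.5, -0.7]
width: 0.425
```

```bash
cat > look.py <<'E'
import sys
from h import *
for i in range(2):
    s=ctrl.sense(); im,d=ctrl.grab_frame("wrist"); cm=cam("wrist",s)
    print(s["position"].round(4),np.degrees(np.arctan2(s["tool_rot"][1][2],s["tool_rot"][0][2])).round(2),s["joint_velocities"].round(1),s["force"].round(1),s["width"],s["clock"])
z=s["position"][2]
hsv=cv2.cvtColor(im,cv2.COLOR_RGB2HSV)
r=tubetop(im,d,cm,(z+.01,z+.045)); print(r)
for n,lo,hi in(("yel",(18,120,100),(35,255,255)),("red2",(0,200,80),(5,255,255))):
    m=cv2.inRange(hsv,lo,hi); k,L,st,ce=cv2.connectedComponentsWithStats(m)
    for i in range(1,k):
        if st[i,4]>15: print(n,st[i,4],ce[i].round(1),onz(cm,*ce[i],.085).round(4))
np.savez(sys.argv[1]+".npz",im=im,d=d,p=s["position"],R=s["tool_rot"])
save(sys.argv[1]+".png",im,1.5)
E
python3 look.py w4
```

```text
[ 0.5179 -0.1619  0.215 ] 12.6 [-0.3 -0.4 -0.1 -0.   0.4  0.1  0.1] [ 0.2  0.5 -0.7] 0.4252206143228395 6.925
[ 0.518  -0.162   0.2152] 12.61 [-0.1 -0.1  0.2 -0.2  0.3 -0.   0.1] [-0.1  0.8 -0.5] 0.4252851433744574 6.975
{'z': np.float64(0.2408568742319696), 'n': 6210, 'mean': array([ 0.5171, -0.1603]), 'circ': array([ 517.1, -160.7]), 'r': 19.8, 'nl': 425, 'linec': array([ 0.5175, -0.1633]), 'az': np.float64(19.893586294869724)}
yel 86 [335.4   4.9] [ 0.5429 -0.0181  0.085 ]
yel 111 [303.8 178.2] [ 0.5542 -0.1476  0.085 ]
yel 104 [211.4 199.8] [ 0.4824 -0.1832  0.085 ]
red2 52 [241.  142.8] [ 0.4971 -0.1301  0.085 ]
red2 16 [292.8 183.3] [ 0.5463 -0.1539  0.085 ]
```

View pics/w4.png

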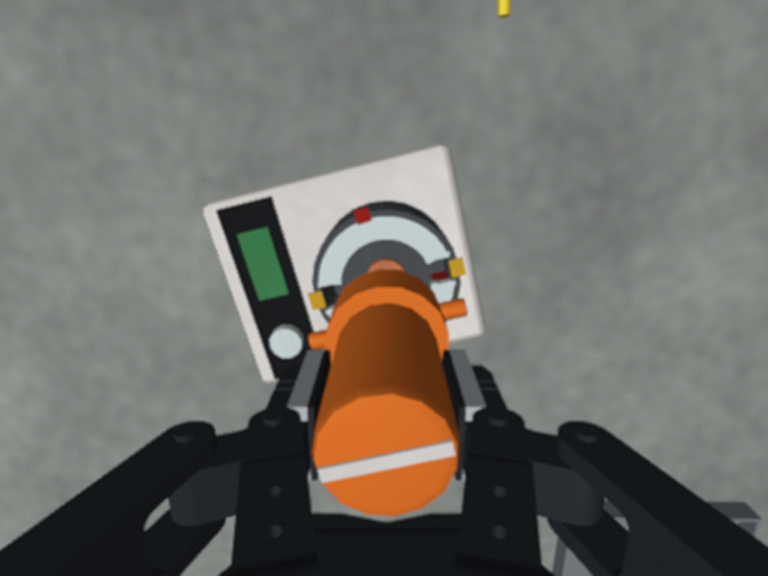

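```bash
cat >> h.py <<'E'
def held(im,cm,p):
    hsv=cv2.cvtColor(im,cv2.COLOR_RGB2HSV); zt=p[2]+.0255; zp=p[2]-.065
    m=((hsv[...,1]<70)&(hsv[...,2]>150)).astype(np.uint8); m[:250]=0
    k,L,st,ce=cv2.connectedComponentsWithStats(m); i=1+np.argmax(st[1:,4])
    q=cv2.minAreaRect(np.argwhere(L==i)[:,::-1].astype(np.float32)); b=cv2.boxPoints(q)
    b=sorted(b.tolist()); e=np.array([np.mean(b[:2],0),np.mean(b[2:],0)])
    W=np.array([onz(cm,*x,zt) for x in e]); dd=W[1]-W[0]
    print("line",st[i,4],e.round(1).tolist(),"mid",W.mean(0).round(4),"len",np.linalg.norm(dd).round(4),"az",np.degrees(np.arctan2(dd[1],dd[0])).round(2))
    # pins: orange pixels left/right of the cap
    o=((hsv[...,1]>130)&(hsv[...,2]>60)&(hsv[...,0]<16)).astype(np.uint8)
    c=proj(cm,W.mean(0)+[0,0,zp-zt])[0]; print("expected cap px",c.round(1))
    a=np.radians(np.degrees(np.arctan2(dd[1],dd[0]))); 
    for sg in(1,-1):
        P=[]
        for v,u in np.argwhere(o):
            x=onz(cm,u,v,zp); r=x[:2]-W.mean(0)[:2]; 
            if 0.026<sg*(r@[np.cos(a),np.sin(a)])<.040 and abs(r@[-np.sin(a),np.cos(a)])<.012 and abs(v-c[1])<40: P.append(x)
        P=np.array(P); print("pin",sg,len(P),P.mean(0).round(4),"far",np.max((P-W.mean(0))[:,:2]@[np.cos(a),np.sin(a)]*sg).round(4)) if len(P) else print("no pin")
        if sg==1: A=P
    if len(A) and len(P):
        dd=A.mean(0)-P.mean(0); print("pin mid",((A.mean(0)+P.mean(0))/2).round(4),"az",np.degrees(np.arctan2(dd[1],dd[0])).round(2))
E
python3 - <<'E'
from h import *
z=np.load("w4.npz"); cm=cam("wrist",dict(position=z["p"],tool_rot=z["R"])); held(z["im"],cm,z["p"])
z=np.load("w2.npz"); im=z["im"]; cm=cam("wrist",dict(position=z["p"],tool_rot=z["R"]))
E
```

```text
line 922 [[212.4, 317.0], [302.1, 297.9]] mid [ 0.5178 -0.164   0.2407] len 0.0345 az 26.68
expected cap px [256.9 216.6]
pin 1 149 [ 0.5449 -0.1503  0.1502] far 0.0346
pin -1 184 [ 0.4918 -0.1785  0.1502] far 0.035
pin mid [ 0.5183 -0.1644  0.1502] az 28.0
```

Line az 26.7° against notch az 26.4°; the tube is about 1 mm off in y. Lowering to just above the lip.

step_arm(commands=[{"turn":[0,0,0],"slide":[2.5,-0.1,0],"claw":0.2},{"turn":[0,0,0],"slide":[4.8,-0.1,0],"claw":0.2},{"turn":[0,0,0],"slide":[4.8,-0.1,0],"claw":0.2},{"turn":[0,0,0],"slide":[4.8,-0.1,0],"claw":0.2},{"turn":[0,0,0],"slide":[4.8,-0.1,0],"claw":0.2}])

```text
clock: 7.65
position: [0.5191, -0.1654, 0.1686]
tool_rot: [[0.002, -0.215, 0.977], [-0.001, 0.977, 0.215], [-1.0, -0.001, 0.002]]
force: [0.2, -0.1, -1.2]
width: 0.425
```

```bash
python3 look.py w5; python3 - <<'E'
from h import *
z=np.load("w5.npz"); cm=cam("wrist",dict(position=z["p"],tool_rot=z["R"])); held(z["im"],cm,z["p"])
E
```

```text
[ 0.5191 -0.1654  0.1686] 12.41 [ 0.1  0.1  0.1  0.2  0.1 -0.  -0.1] [ 0.2 -0.1 -1.2] 0.42488603033011296 7.65
[ 0.5189 -0.1655  0.1685] 12.4 [ 0.1  0.2  0.2  0.2 -0.  -0.2  0. ] [ 0.5  0.2 -1. ] 0.4236832226931502 7.7
{'z': np.float64(0.1941209529614859), 'n': 6204, 'mean': array([ 0.518 , -0.1638]), 'circ': array([ 518. , -164.4]), 'r': 19.6, 'nl': 421, 'linec': array([ 0.5186, -0.1668]), 'az': np.float64(19.102204301994885)}
yel 164 [313.2 189.9] [ 0.5542 -0.1474  0.085 ]
yel 149 [201.5 216.1] [ 0.4822 -0.183   0.085 ]
red2 87 [236.9 148. ] [ 0.4971 -0.1301  0.085 ]
red2 42 [298.8 195.7] [ 0.5456 -0.1535  0.085 ]
line 922 [[212.4, 317.0], [302.0, 298.0]] mid [ 0.5187 -0.1675  0.194 ] len 0.0344 az 26.41
expected cap px [256.6 216.3]
pin 1 244 [ 0.5447 -0.1521  0.1035] far 0.0353
pin -1 172 [ 0.493  -0.1816  0.1035] far 0.0338
pin mid [ 0.5189 -0.1669  0.1035] az 29.74
```

View pics/w5.png

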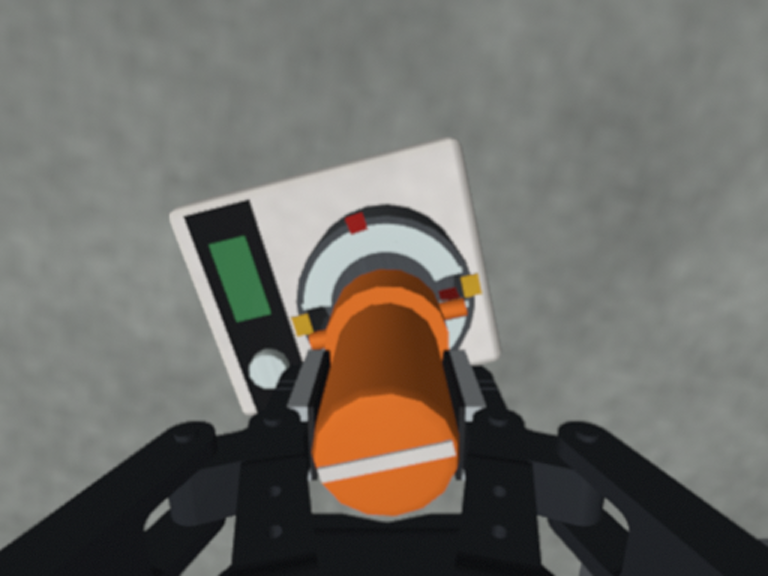

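step_arm(commands=[{"turn":[0,0,0],"slide":[0,0.15,0],"claw":0.2},{"turn":[0,0,0],"slide":[0.5,0.15,0],"claw":0.2},{"turn":[0,0,0],"slide":[1.0,0.15,0],"claw":0.2},{"turn":[0,0,0],"slide":[1.4,0.15,0],"claw":0.2},{"turn":[0,0,0],"slide":[1.4,0.15,0],"claw":0.2}])

```text
clock: 8.38
position: [0.5173, -0.164, 0.1526]
tool_rot: [[-0.001, -0.214, 0.977], [0.0, 0.977, 0.214], [-1.0, 0.001, -0.001]]
force: [0.5, 1.0, -0.6]
width: 0.422
```

```bash
python3 look.py w6; python3 - <<'E'
from h import *
print(ctrl.sense()["torque"].round(3))
z=np.load("w6.npz"); cm=cam("wrist",dict(position=z["p"],tool_rot=z["R"])); held(z["im"],cm,z["p"])
E
```

```text
[ 0.5173 -0.164   0.1526] 12.38 [-0.  -0.4 -0.2 -0.7  0.   0.1  0.1] [ 0.5  1.  -0.6] 0.42249362688069353 8.375
[ 0.5176 -0.164   0.153 ] 12.38 [-0.1 -0.3 -0.2 -0.4 -0.1 -0.1 -0.1] [-0.   0.7 -0.6] 0.4235393791108721 8.425
{'z': np.float64(0.17859992263678307), 'n': 6211, 'mean': array([ 0.5168, -0.1623]), 'circ': array([ 516.6, -162.8]), 'r': 19.8, 'nl': 429, 'linec': array([ 0.5179, -0.1652]), 'az': np.float64(20.333874428294756)}
yel 189 [319.  199.8] [ 0.5543 -0.1474  0.085 ]
yel 176 [199.  227.6] [ 0.4819 -0.1832  0.085 ]
red2 103 [237.4 155.2] [ 0.4972 -0.1302  0.085 ]
[-0.014  0.062 -0.002]
line 921 [[212.4, 317.0], [302.0, 298.0]] mid [ 0.5174 -0.1661  0.1785] len 0.0344 az 26.48
expected cap px [256.9 216.5]
pin 1 175 [ 0.5447 -0.1521  0.088 ] far 0.0354
pin -1 194 [ 0.4915 -0.1801  0.088 ] far 0.0344
pin mid [ 0.5181 -0.1661  0.088 ] az 27.74
```

Inside the mouth with no contact force, centred within 1 mm. Pushing down to about 19–20 mm.

step_arm(commands=[{"turn":[0,0,0],"slide":[0.4,0.05,0.03],"claw":0.2},{"turn":[0,0,0],"slide":[0.8,0.05,0.03],"claw":0.2},{"turn":[0,0,0],"slide":[1.2,0.05,0.03],"claw":0.2},{"turn":[0,0,0],"slide":[1.5,0.05,0.03],"claw":0.2},{"turn":[0,0,0],"slide":[1.5,0.05,0.03],"claw":0.2},{"turn":[0,0,0],"slide":[1.5,0.05,0.03],"claw":0.2}], force=110)

```text
clock: 9.22
position: [0.5184, -0.1636, 0.1392]
tool_rot: [[0.001, -0.214, 0.977], [-0.001, 0.977, 0.214], [-1.0, -0.001, 0.001]]
force: [-1.6, 0.6, 7.0]
width: 0.425
```

```bash
python3 look.py w7; python3 - <<'E'
from h import *
print(ctrl.sense()["torque"].round(3))
z=np.load("w7.npz"); cm=cam("wrist",dict(position=z["p"],tool_rot=z["R"])); held(z["im"],cm,z["p"])
E
```

```text
[ 0.5184 -0.1636  0.1392] 12.38 [-0.  -0.1 -0.1 -0.  -0.   0.1  0.1] [-1.6  0.6  7. ] 0.4249397592933409 9.225
[ 0.5184 -0.1635  0.1393] 12.38 [ 0.   0.1  0.1 -0.  -0.   0.  -0. ] [-0.8  0.5  7.6] 0.4247919883954983 9.275
{'z': np.float64(0.1648568656225426), 'n': 6205, 'mean': array([ 0.5175, -0.1619]), 'circ': array([ 516.9, -162.6]), 'r': 19.7, 'nl': 431, 'linec': array([ 0.5178, -0.1648]), 'az': np.float64(19.534812444787796)}
yel 214 [321.6 207.5] [ 0.5543 -0.1473  0.085 ]
yel 200 [193.3 236.9] [ 0.4817 -0.1832  0.085 ]
red2 125 [234.2 160.2] [ 0.4972 -0.1302  0.085 ]
red2 39 [305.3 213.8] [ 0.5457 -0.1534  0.085 ]
[0.    0.449 0.011]
line 920 [[212.4, 316.9], [302.1, 297.9]] mid [ 0.5182 -0.1656  0.1648] len 0.0345 az 26.43
expected cap px [256.8 216.3]
pin 1 220 [ 0.5469 -0.1541  0.0743] far 0.0354
pin -1 152 [ 0.4926 -0.1808  0.0743] far 0.035
pin mid [ 0.5198 -0.1674  0.0743] az 26.14
```

View pics/w7.png

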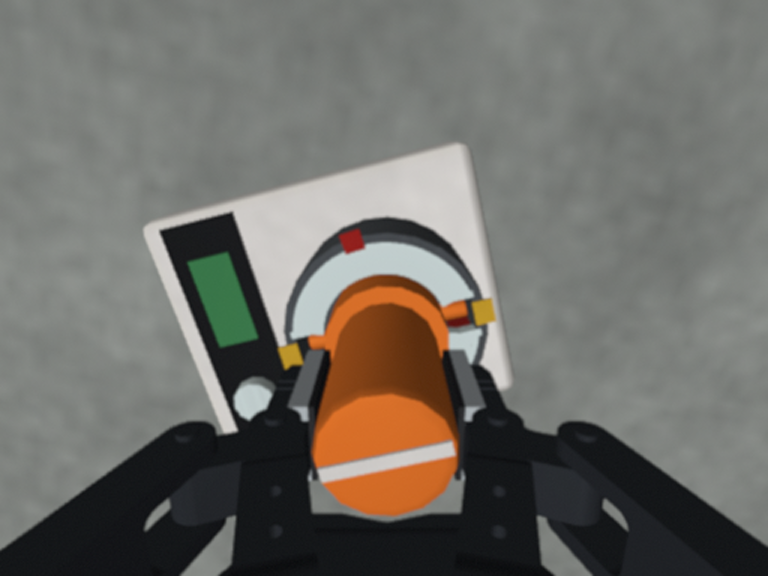

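Both pins sit in the notches (px 304,208 and 212,227), depth about 18.4 mm by depth image and by force. I'll push 1.7 mm more and turn about the tube's axis.

step_arm(commands=[{"turn":[0,0,0],"slide":[0.17,0,0],"claw":0.2},{"turn":[0,0,0],"slide":[0.17,0,0],"claw":0.2},{"turn":[0.12,0,0],"slide":[0.17,0,0.02],"claw":0.2},{"turn":[0.25,0,0],"slide":[0.17,-0.01,0.04],"claw":0.2},{"turn":[0.37,0,0],"slide":[0.17,-0.02,0.06],"claw":0.2},{"turn":[0.5,0,0],"slide":[0.17,-0.03,0.07],"claw":0.2},{"turn":[0.62,0,0],"slide":[0.17,-0.05,0.09],"claw":0.2},{"turn":[0.75,0,0],"slide":[0.17,-0.06,0.1],"claw":0.2},{"turn":[0.75,0,0],"slide":[0.17,-0.06,0.1],"claw":0.2}])

```text
clock: 10.45
position: [0.5198, -0.1639, 0.1378]
tool_rot: [[0.002, 0.509, 0.861], [-0.001, 0.861, -0.509], [-1.0, 0.0, 0.002]]
force: [-1.3, 0.1, 7.2]
width: 0.423
```

```bash
python3 look.py w8; python3 - <<'E'
from h import *
s=ctrl.sense(); print(s["torque"].round(3),s["qpos"].round(1))
z=np.load("w8.npz"); cm=cam("wrist",dict(position=z["p"],tool_rot=z["R"])); held(z["im"],cm,z["p"])
E
```

```text
[ 0.5198 -0.1639  0.1378] -30.58 [ 0.4  0.1 -0.4 -0.   0.1 -0.   1.3] [-1.3  0.1  7.2] 0.4225252980218071 10.45
[ 0.5198 -0.1639  0.1378] -30.54 [ 0.2  0.1 -0.2  0.   0.   0.   0.3] [-1.   1.3  7.3] 0.41927907122763497 10.5
{'z': np.float64(0.1633568284849662), 'n': 6243, 'mean': array([ 0.52  , -0.1623]), 'circ': array([ 519.6, -162.5]), 'r': 19.8, 'nl': 443, 'linec': array([ 0.5183, -0.1646]), 'az': np.float64(-23.630178766056414)}
yel 873 [24.9 27.4] [ 0.4715 -0.0119  0.085 ]
yel 27 [56.  1.] [ 0.4931 -0.0109  0.085 ]
yel 252 [294.6 169.2] [ 0.5543 -0.1472  0.085 ]
red2 106 [195.9 193.3] [ 0.4972 -0.1304  0.085 ]
[0.12  0.392 0.185] [ 30.8  23.6 -20.   96.2   9.   61.7 -22.5]
line 875 [[212.4, 317.2], [302.0, 298.2]] mid [ 0.518  -0.1656  0.1633] len 0.0344 az -16.57
expected cap px [256.5 216.6]
no pin
pin -1 43 [ 0.4908 -0.1632  0.0728] far 0.0279
```

step_arm(commands=[{"turn":[0.12,0,0],"slide":[0,0,0.02],"claw":0.2},{"turn":[0.25,0,0],"slide":[0,-0.01,0.04],"claw":0.2},{"turn":[0.37,0,0],"slide":[0,-0.02,0.06],"claw":0.2},{"turn":[0.5,0,0],"slide":[0,-0.03,0.07],"claw":0.2},{"turn":[0.62,0,0],"slide":[0,-0.05,0.09],"claw":0.2},{"turn":[0.72,0,0],"slide":[0,-0.06,0.1],"claw":0.2},{"turn":[0.78,0,0],"slide":[0,-0.07,0.1],"claw":0.2},{"turn":[0.78,0,0],"slide":[0,-0.07,0.1],"claw":0.2},{"turn":[0.78,0,0],"slide":[0,-0.07,0.1],"claw":0.2}])

```text
clock: 11.68
position: [0.5204, -0.165, 0.1378]
tool_rot: [[0.002, 0.967, 0.256], [-0.001, 0.256, -0.967], [-1.0, 0.002, 0.002]]
force: [-1.3, -0.0, 5.9]
width: 0.423
```

```bash
python3 look.py w9; python3 - <<'E'
from h import *
s=ctrl.sense(); print(s["torque"].round(3),s["qpos"].round(1))
z=np.load("w9.npz"); cm=cam("wrist",dict(position=z["p"],tool_rot=z["R"])); held(z["im"],cm,z["p"])
E
```

```text
[ 0.5204 -0.165   0.1378] -75.17 [ 0.1  0.  -0.1 -0.  -0.  -0.1  0. ] [-1.3 -0.   5.9] 0.4233575201499993 11.675
[ 0.5204 -0.165   0.1378] -75.17 [ 0.  -0.  -0.1 -0.1 -0.   0.   0. ] [-0.2 -0.1  6.8] 0.4195888919395239 11.725
{'z': np.float64(0.16329479021290982), 'n': 6234, 'mean': array([ 0.5214, -0.1645]), 'circ': array([ 520.7, -164.7]), 'r': 19.4, 'nl': 433, 'linec': array([ 0.5186, -0.1653]), 'az': np.float64(-67.90115860069339)}
yel 1396 [19.8 97.5] [ 0.5567 -0.0222  0.085 ]
yel 176 [53.9 89. ] [ 0.5659 -0.0398  0.085 ]
yel 271 [242.3 159.3] [ 0.5545 -0.1471  0.085 ]
yel 156 [ 17. 185.] [ 0.5059 -0.023   0.085 ]
yel 697 [ 13.9 225.8] [ 0.4788 -0.0222  0.085 ]
red2 99 [321.6 206.1] [ 0.539  -0.1998  0.085 ]
red2 68 [192.8 239.7] [ 0.4978 -0.1298  0.085 ]
[0.098 0.313 0.406] [ 24.1  22.7 -11.   96.4   4.9  61.2 -63.5]
line 946 [[206.2, 323.2], [301.0, 294.7]] mid [ 0.5168 -0.1641  0.1633] len 0.0376 az -55.63
expected cap px [254.4 217.8]
pin 1 16 [ 0.5312 -0.1951  0.0728] far 0.04
pin -1 27 [ 0.4949 -0.1443  0.0728] far 0.0398
pin mid [ 0.513  -0.1697  0.0728] az -54.44
```

View pics/w9.png

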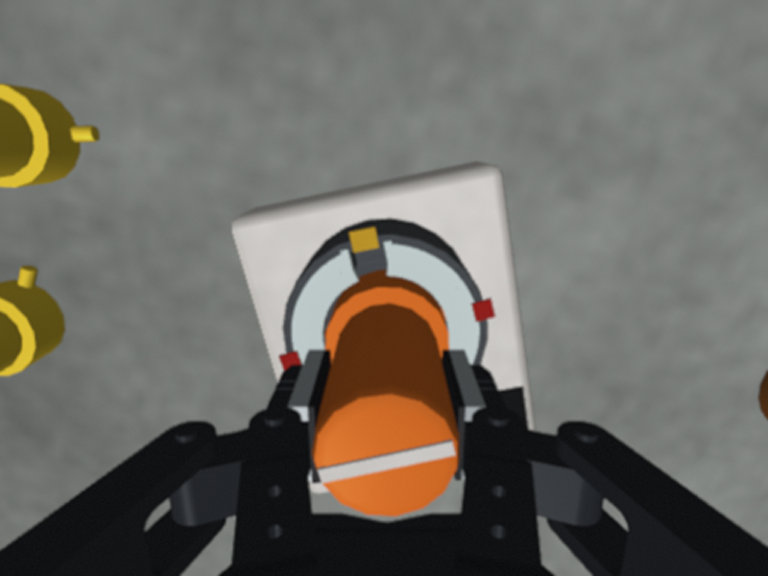

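```bash
cat > cmp.py <<'E'
import sys
from h import *
for n in sys.argv[1:]:
    z=np.load(n+".npz"); im=z["im"].astype(int); hsv=cv2.cvtColor(z["im"],cv2.COLOR_RGB2HSV); cm=cam("wrist",dict(position=z["p"],tool_rot=z["R"]))
    m=((hsv[...,1]<110)&(hsv[...,2]>140)).astype(np.uint8); m[:285]=0; m[:,:216]=0; m[:,298:]=0; m[319:,:222]=0
    P=np.argwhere(m)[:,::-1].astype(np.float32); vx,vy,x0,y0=cv2.fitLine(P,cv2.DIST_HUBER,0,.01,.01).ravel()
    zt=z["p"][2]+.0255; A,B=[onz(cm,x0+t*vx,y0+t*vy,zt) for t in(-40,40)]; dd=B-A
    az=np.degrees(np.arctan2(dd[1],dd[0])); yaw=np.degrees(np.arctan2(z["R"][1,2],z["R"][0,2])); print(n,len(P),"line az",az.round(2),"rel",(az-yaw).round(2),"c",onz(cm,256.9,307.5,zt).round(4))
E
python3 cmp.py w4 w7 w8 w9
```

```text
w4 989 line az 26.82 rel 14.21 c [ 0.5183 -0.1645  0.2407]
w7 958 line az 26.2 rel 13.82 c [ 0.5187 -0.166   0.1648]
w8 943 line az -16.5 rel 14.04 c [ 0.5183 -0.1658  0.1633]
w9 974 line az -61.42 rel 13.75 c [ 0.5179 -0.1653  0.1633]
```

step_arm(commands=[{"turn":[0.03,0,0],"slide":[0,0,0],"claw":0.2},{"turn":[0.06,0,0],"slide":[0,0,0],"claw":0.2},{"turn":[0.06,0,0],"slide":[0,0,0],"claw":0.2},{"turn":[0.06,0,0],"slide":[0,0,0],"claw":0.2}])

```text
clock: 12.28
position: [0.5206, -0.1648, 0.1378]
tool_rot: [[0.002, 0.978, 0.208], [-0.004, 0.208, -0.978], [-1.0, 0.001, 0.004]]
force: [-0.8, -0.8, 6.5]
width: 0.423
```

```bash
python3 look.py w10; python3 cmp.py w10; python3 -c "
from h import *
s=ctrl.sense();print(s['torque'].round(3),s['effort'].round(3))"
```

```text
[ 0.5206 -0.1648  0.1378] -78.02 [ 0.  -0.1 -0.1  0.   0.   0.   0.1] [-0.8 -0.8  6.5] 0.422883085180367 12.275
[ 0.5206 -0.1648  0.1378] -78.02 [ 0.  -0.  -0.   0.   0.1  0.1  0.1] [-0.7 -1.2  6.9] 0.42553058255854015 12.325
{'z': np.float64(0.1632968829625029), 'n': 6216, 'mean': array([ 0.5216, -0.1644]), 'circ': array([ 521.1, -164.3]), 'r': 19.6, 'nl': 430, 'linec': array([ 0.5188, -0.1652]), 'az': np.float64(-67.92785550012924)}
yel 1282 [ 18.2 111.1] [ 0.5565 -0.0236  0.085 ]
yel 172 [50.4 99.9] [ 0.5662 -0.0408  0.085 ]
yel 270 [238.9 160.5] [ 0.5544 -0.1471  0.085 ]
yel 155 [ 19.3 196.8] [ 0.5061 -0.024   0.085 ]
yel 728 [ 16.7 236.3] [ 0.4796 -0.0222  0.085 ]
red2 99 [320.8 203.3] [ 0.5391 -0.1998  0.085 ]
red2 35 [193.3 241.4] [ 0.4987 -0.1293  0.085 ]
w10 971 line az -62.91 rel 15.11 c [ 0.518  -0.165   0.1633]
[-0.219  0.376  2.7  ] [  1.829 -36.022   0.216 -19.172  -1.66   -0.395  -2.647]
```

Torque rose from 0.4 to 2.7 Nm while the tube's line barely moved, so it is at the stop. I'll ease off slightly so the grip doesn't creep, and let time pass to check.

step_arm(commands=[{"turn":[-0.02,0,0],"slide":[0,0,0],"claw":0.2},{"turn":[-0.02,0,0],"slide":[0,0,0],"claw":0.2},{"turn":[-0.02,0,0],"slide":[0,0,0],"claw":0.2},{"turn":[-0.02,0,0],"slide":[0,0,0],"claw":0.2},{"turn":[-0.02,0,0],"slide":[0,0,0],"claw":0.2},{"turn":[-0.02,0,0],"slide":[0,0,0],"claw":0.2}], force=120)

```text
clock: 13.12
position: [0.5205, -0.1649, 0.1378]
tool_rot: [[0.002, 0.975, 0.224], [-0.003, 0.224, -0.975], [-1.0, 0.001, 0.003]]
force: [-1.1, -0.8, 6.8]
width: 0.42
```

```bash
python3 look.py w11; python3 cmp.py w11; python3 -c "
from h import *
s=ctrl.sense();print(s['torque'].round(3),s['effort'].round(3))"
```

```text
[ 0.5205 -0.1649  0.1378] -77.07 [0.  0.  0.1 0.  0.1 0.  0.1] [-1.1 -0.8  6.8] 0.42019484116388334 13.125
[ 0.5205 -0.1649  0.1378] -77.07 [-0.   0.   0.  -0.1  0.   0.1  0. ] [-0.9 -1.1  7.8] 0.4255464037832994 13.175
{'z': np.float64(0.16329915426962785), 'n': 6239, 'mean': array([ 0.5216, -0.1645]), 'circ': array([ 520.8, -164.7]), 'r': 19.3, 'nl': 436, 'linec': array([ 0.5188, -0.1655]), 'az': np.float64(-67.92149123364551)}
yel 1321 [ 18.6 106.6] [ 0.5566 -0.0231  0.085 ]
yel 171 [51.7 96.2] [ 0.5661 -0.0405  0.085 ]
yel 271 [240.  160.2] [ 0.5544 -0.1471  0.085 ]
yel 155 [ 18.5 193.1] [ 0.5059 -0.0236  0.085 ]
yel 723 [ 15.7 233. ] [ 0.4792 -0.0222  0.085 ]
red2 97 [321.1 204.2] [ 0.5391 -0.1998  0.085 ]
red2 47 [193.2 240.9] [ 0.4984 -0.1295  0.085 ]
w11 975 line az -62.43 rel 14.64 c [ 0.518  -0.1651  0.1633]
[-0.068  0.336  1.895] [  1.306 -35.904  -0.266 -19.14   -1.161  -0.444  -1.899]
```

```bash
python3 -c "
from plant import ctrl
print(ctrl.job_done())"
```

```text
the job is handed in; nothing more can be done
None
```

I loaded the orange tube into the socket, pushed it down, turned it clockwise to the stop, and handed the job in still gripping it at 120 N. The last reading was at 13.2 s. I gripped nothing else and saw no contact with anything else, though I took no final overview picture to confirm that.

**Last checks:**
- **Depth:** the cap's underside is about 20 mm below the lip going by the depth image. The steady downward push of about 7–8 N would suggest 16–18 mm.
- **Turn:** the white line went from 26.2–26.8° to −62.4°, about 89° clockwise. That is 3–4° more than the nominal 85.4°; I put the difference down to play and measuring error.
- **Stop:** torque rose from 0.4 to 2.7 Nm with little further turn. I then eased off, and it holds at 1.9 Nm, well above the 0.55 Nm the spring and friction could need. I did not read the dogs' angle directly.
- **Grip:** the tube slipped about 1° in the jaws while I pressed against the stop.

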